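# Lift the service hatch off a display base with the lifting key

### The arm

A 7-joint arm with a two-finger parallel gripper is mounted at the origin on the work surface. World frame = base frame: x ahead of the robot, y to its left, z up, the work surface at z = 0. Lengths are in m, angles in degrees, forces in N, time in s.
With the tool pointing down it reaches from about 0.425 to 0.95 m from the base axis. Payload 4.7 kg.
Tool frame: the origin (TCP) lies on the centre line of the jaws, within the pads' length; the fingertips stand 22 mm ahead of it and the grasp point (between the pads) lies 3 mm ahead of it (robot.tcp_to_tips is the distance from the TCP to the fingertips, in m); x points along the fingers, z is the direction in which the jaws open and shut, and the axes are right-handed (so a half turn about x gives the same grasp; the last joint's range is limited). The gripper opens to 85 mm and grips with 20 to 120 N. Pads are 22 mm wide; open, the fingers measure 114 mm over their backs; the gripper's body (76 mm by 85 mm) begins 54 mm behind the grasp point. The pads swing forward as they close: fully open they stand 13 mm farther back than shut.
Start: joints at [63.146, 26.849, -2.785, 87.806, 1.381, 65.374, -4.715], TCP at [0.287, -0.611, 0.253] pointing down, gripper open.
Joint ranges: [-148.3, 148.3], [-19.14, 114.17], [-79.39, 73.82], [5.75, 140.21], [-59.74, 239.74], [12.07, 113.84], [-152.46, 152.46]. Speed limits (degrees/s): [147.25, 147.25, 180, 180, 180, 180, 180].

### API

Orientations are given as [roll, pitch, yaw] about the fixed x, y, z axes, in that order (R = Rz(yaw) Ry(pitch) Rx(roll)).
In Python, from station import readout, cams, robot gives the robot as it stands.
- The arm moves only by the tool play_rows, never from a script. Its argument "deltas" is a list of rows, each a list of 6 numbers: the shift along the tool's x, y, z in m, then the turn, a rotation vector about the tool's x, y, z in rad. A call has 1 to 20 rows; each row is the pose to reach, as a shift and turn from the pose commanded when the call began, along the tool's axes at that moment; what a row does not reach only later rows make up. A row lasts 1/12 s, in which the tool goes at most 41.7 mm and 7.16 degrees, less where a joint would pass 70% of its speed; a pose out of reach is approached as far as the arm can. A call with a gripper value outside its range is refused whole. "grip" is the closure, from -1 (fully open) to 1 (shut), so that 0 is half open, set as the call begins (left out, the last holds). The fingers move at their own pace and stop on an object; the grip force is fixed at half the most. Time passes only in rows, so rows that repeat a pose let the fingers close. It gives the time, the measured TCP pose, the force and the opening at its end, in the units of the state.
- readout.get_state(): the state, without advancing time (a new reading comes with each control period).
- cams.snapshot(name): name is "scene" or "top"; returns the picture (420x560x3 uint8, red, green, blue); there is no depth.
- cams.calibration(name): a dict with "intrinsics" (3x3 intrinsics, pixels), "R" (3x3) and "t" (3): a world point X has camera coordinates R X + t. Camera axes: x right, y down, z forward; pixel columns grow to the right and rows downward; lengths in m; the calibration is good to about 2 mm. A picture is of the moment at which its call begins. calibration takes no time and is no camera call.
- robot.sign_off(): hands the job in, once; it reports no verdict.
The state is a dict: "clock": time; "qpos": joint angles; "dq": joint speeds; "joint_torque": joint torques, N m; "tool_pos": TCP position; "eef_rot": TCP orientation; "force": force on the tool from outside, world axes, zero at the start; "moment": the same for the moment, N m; "opening": finger opening in m.
Only numpy, scipy, OpenCV 4.12 (cv2) and the standard library are available. Lean on these libraries where they do the work, as an engineer would, in place of code of your own. Each camera call takes 0.05 s, during which the arm holds its last target.

### The job

Open the service hatch of the model's display base: take the lifting key from the tool block, pass its cross bar down through the slot in the hatch cover and give it a quarter turn so that it holds, then lift the cover out with it. Set the cover down gently, flat on the middle of the clear near part of the cork mat, and leave the key standing in it, still locked. Leave the other things on the bench where they are.

Things in the scene. Friction and masses are not known exactly. Their poses are not given: they have to be found in the camera images.
- key_grip (a point): Centre of the black grip of the lifting key (220 g, nearly upright, standing in the tool block). The grip is a bar 92 mm long (along this point's x), 18 mm thick (y) and 28 mm high (z up); pinch it across its thickness from above. From its underside a 12 mm steel shank runs down to a stop collar (34 mm diameter, 6 mm thick) whose underside lies 80 mm below this point; at the start the collar rests on the block's top. Below the collar a 10 mm shank carries the cross bar.
- key_bar (a point): Centre of the key's cross bar, 97 mm straight below key_grip: a round steel bar with round ends, 36 mm long, 10 mm in diameter, along this point's x, so parallel to the grip. Its underside is 22 mm below the collar's underside; between the bar's top and the collar is a 12 mm gap that takes the 8 mm cover plate.
- slot (a point): Centre of the slot in the hatch cover, at the cover's top face; the slot goes right through and is 44 mm long along this point's y and 15 mm wide along x. The slot lies in the middle of the cover. z up. Below it the compartment is free for at least 45 mm.
- cover: Loose hatch cover (0.4 to 0.65 kg): plain aluminium plate 130 mm (x) by 170 mm (y), 8 mm thick, on a skirt 22 mm high; origin at the centre of its lower rim, so the plate's top is 30 mm above the origin. It lies flush in the deck with 3 mm of play all round and comes out straight up, after about 30 mm.
- plinth: Display base, fixed, 350 mm (x) by 290 mm (y), deck 75 mm above the table; dark wood frame, grey deck. Origin on the table under the hatch centre; it reaches from 105 mm on the -x side to 245 mm on the +x side. On the deck beyond the hatch, from x = 90 mm on, a red crane portal stands up to 65 mm above the deck.
- block: Wooden tool block, fixed, 170 mm (x) by 64 mm (y) by 52 mm high; origin under its centre. The key stands 40 mm from the centre towards -x, in a slot 44 by 15 mm along x that goes down to the table; other tools fixed in its +x half (from x = 28 mm on) reach 120 mm above the table.
- mat_clear (a point): Top face of the fixed cork mat (350 mm along x by 280 mm along y, 6 mm thick) at the middle of its clear near part; the mat reaches from 105 mm on the -x side of this point to 245 mm on the +x side.
- grab: Small blue clamshell grab, 64 x 44 mm, 72 mm high, on the far part of the mat; leave it.
- sander: Wooden sanding block 40 x 75 mm, 27 mm high, on the far part of the mat; leave it.
- jar: Glass jar with metal cap, 52 mm diameter, 60 mm high, beyond the tool block; leave it.
- thinner: Amber bottle, 64 mm diameter, 150 mm high, at the left of the bench; leave it.
- wash: Clear bottle, 60 mm diameter, 130 mm high, at the right of the bench; leave it.
- jib: Blue box girder of the crane model, 184 mm long, 32 mm high, at the left of the bench; leave it.
- driver: Screwdriver lying at the right of the bench; leave it.
Mind the look-alikes: they are no part of the job. What is shaped like the part that bears key_grip but orange or turquoise is not meant.

How it is judged (in metres and radians):
On the way, in this order (a step that is already met when the one before it is completed fails the run):
1. with the cover still in its place, the key's cross bar is below the cover plate and turned across the slot (z of key_bar in the frame of cover between 0.005 and 0.0205 m and x of key_bar in the frame of cover between -0.012 and 0.012 m and y of key_bar in the frame of cover between -0.022 and 0.022 m and angle between the x axis of key_bar and the x axis of cover, either way round below 0.45 rad and distance of cover from where it was at the start of the episode below 0.02 m), for 0.1 s.
2. the cover hangs on the locked key, level and clear above the deck (z of key_bar in the frame of cover between 0.005 and 0.0205 m and x of key_bar in the frame of cover between -0.012 and 0.012 m and y of key_bar in the frame of cover between -0.022 and 0.022 m and angle between the x axis of key_bar and the x axis of cover, either way round below 0.45 rad and height (world z) of cover above 0.078 m and angle between cover's own z axis and vertical below 0.35 rad), for 0.2 s.
At the end, for the whole second after the job is handed in: The cover lies flat (0.04 rad), at rest on the mat, its centre within 50 mm of the middle of the clear near part; the released key stands in it, upright within 0.2 rad, its cross bar under the plate and within 0.45 rad of square across the slot; the other things are within 20 mm of their places (z of key_bar in the frame of cover between 0.005 and 0.0205 m and x of key_bar in the frame of cover between -0.012 and 0.012 m and y of key_bar in the frame of cover between -0.022 and 0.022 m and angle between the x axis of key_bar and the x axis of cover, either way round below 0.45 rad and horizontal distance between slot and mat_clear below 0.05 m and height (world z) of cover below 0.01 m and angle between cover's own z axis and vertical below 0.04 rad and angle between key_bar's own z axis and vertical below 0.2 rad and linear speed of cover below 0.02 m/s); the robot touches nothing.
It fails at once if another thing on the bench is moved by more than 20 mm (distance of any of grab, sander, jar, thinner, wash, jib, driver from where it was at the start of the episode above 0.02 m).
It fails at once if the cover is dropped or banged down (it comes down on the mat or the bench at over 0.35 m/s) (height (world z) of cover below 0.03 m and linear speed of cover above 0.35 m/s).
It also fails if it takes over 72 s, if anything falls off the work surface, if the arm or the gripper's body presses on something with over 40 N, if the wrist force passes 120 N, or if a joint passes its speed limit or range.

## Working session

There is one attempt and no reset: what is moved stays moved. The work goes in short steps, Python scripts to look and compute and a tool call to move; the robot and the scene stay as the last step left them, time stands still between calls to the robot, and variables do not carry over. Pictures are saved under pics/ and viewed, and the job is handed in when it is done.

Besides the shell and the picture viewer there is one more tool, called in YAML: its name, and indented under it one key for each argument. play_rows: Moves the arm, as the interface text tells. Its arguments: {"type":"object","properties":{"deltas":{"type":"array"},"grip":{"type":"number"}},"required":["deltas"]}

```bash
ls; mkdir -p pics; python3 - <<'E'
from station import readout,cams,robot
import cv2
s=readout.get_state();print(s)
for n in("scene","top"):
    im=cams.snapshot(n);cv2.imwrite(f"pics/{n}0.png",cv2.resize(im[:,:,::-1],(800,600),interpolation=cv2.INTER_CUBIC));cv2.imwrite(f"pics/{n}0raw.png",im[:,:,::-1])
    c=cams.calibration(n);print(c)
E
```

```text
pics
{'clock': 0.0, 'qpos': array([63.14680728, 26.89776036, -2.78549969, 87.87471189,  1.38298681,
       65.37317666, -4.71700764]), 'dq': array([ 0.00721584,  0.00488331, -0.02014195,  0.04811306, -0.04222983,
        0.0204848 , -0.11803608]), 'joint_torque': array([-4.05785777e-04, -5.10298955e+01, -4.67810046e-02, -2.37710792e+01,
        1.07214146e-02,  7.56340771e-03, -1.02401057e-05]), 'tool_pos': array([ 0.28715673, -0.61027644,  0.25224879]), 'eef_rot': array([-177.18769796,   89.88799125,  118.01189051]), 'force': array([ 0.33216549, -0.49557199, -0.34943028]), 'moment': array([0.04999648, 0.03297388, 0.01664265]), 'opening': 0.08530728629258776}
{'intrinsics': array([[500.32508498,   0.        , 278.90585894],
       [  0.        , 500.32508498, 206.6014096 ],
       [  0.        ,   0.        ,   1.        ]]), 'R': array([[ 0.89700444,  0.44196285, -0.00720209],
       [ 0.29023564, -0.60119275, -0.74453378],
       [-0.33338612,  0.66575981, -0.66754594]]), 't': array([-0.4847224 , -0.07016394,  1.83719655])}
{'intrinsics': array([[408.96636676,   0.        , 282.25211305],
       [  0.        , 408.96636676, 209.32628901],
       [  0.        ,   0.        ,   1.        ]]), 'R': array([[-3.31674728e-03, -9.99994474e-01,  2.26188943e-04],
       [-9.94884985e-01,  3.27696390e-03, -1.00961023e-01],
       [ 1.00959724e-01, -5.59894182e-04, -9.94890356e-01]]), 't': array([0.00248278, 0.52833207, 1.62449031])}
```

View pics/scene0.png

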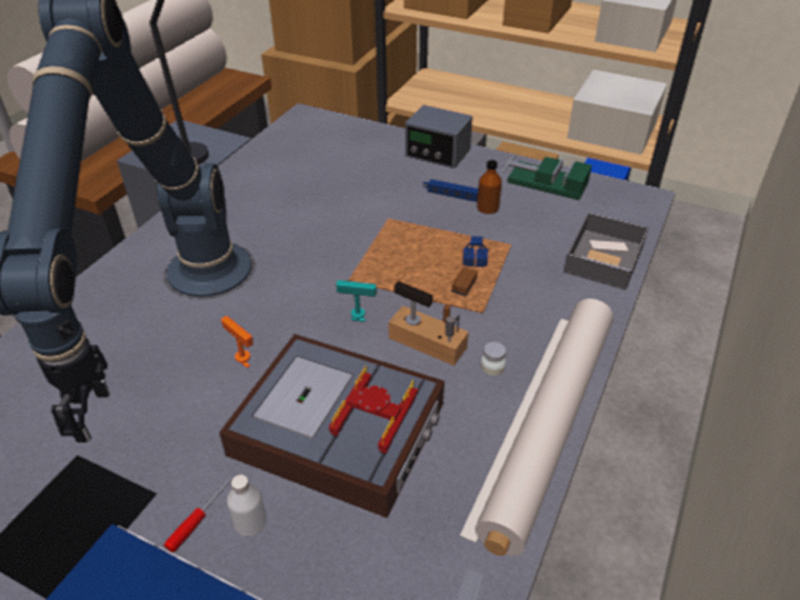

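View pics/top0.png

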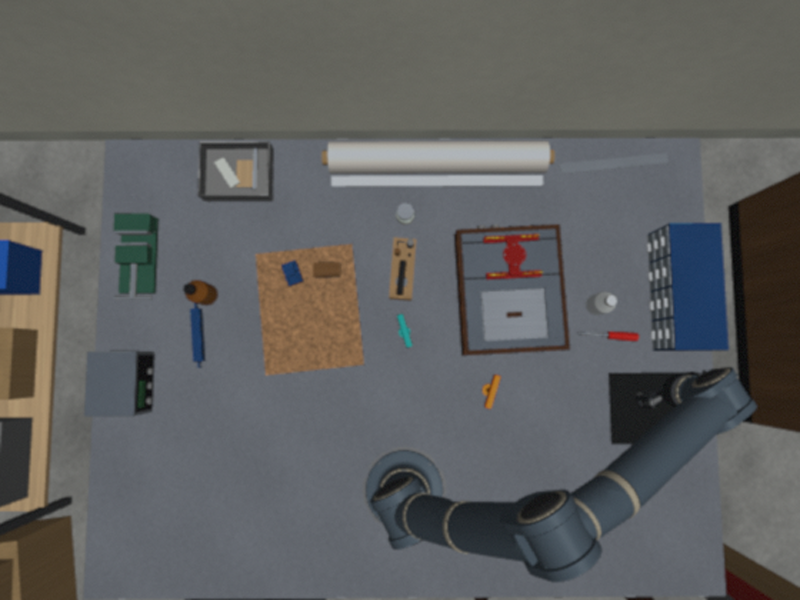

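The scene view shows the plinth at about (335,415), the tool block with the black key at (425,320), and the mat at (430,265). Orange and turquoise look-alikes stand nearby. I'll enlarge the key, slot and mat.

```bash
python3 - <<'E'
import cv2
t=cv2.imread("pics/top0raw.png");s=cv2.imread("pics/scene0raw.png")
def crop(im,x,y,w,h,k,n):
    c=cv2.resize(im[y:y+h,x:x+w],None,fx=k,fy=k,interpolation=cv2.INTER_CUBIC)
    for i in range(0,w,10):
        cv2.line(c,(i*k,0),(i*k,6 if i%50 else 14),(255,255,255),1); 
        if i%20==0: cv2.putText(c,str(x+i),(i*k,24),0,.4,(255,255,255),1)
    for i in range(0,h,10):
        cv2.line(c,(0,i*k),(6,i*k),(255,255,255),1)
        if i%20==0: cv2.putText(c,str(y+i),(8,i*k+4),0,.4,(255,255,255),1)
    cv2.imwrite("pics/"+n,c)
crop(t,260,155,60,60,10,"c1.png")
crop(t,315,150,95,100,6,"c2.png")
crop(t,170,165,95,100,6,"c3.png")
crop(s,260,190,80,70,8,"c4.png")
crop(s,150,225,165,135,4,"c5.png")
E
```

```text
(no output)
```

View pics/c1.png

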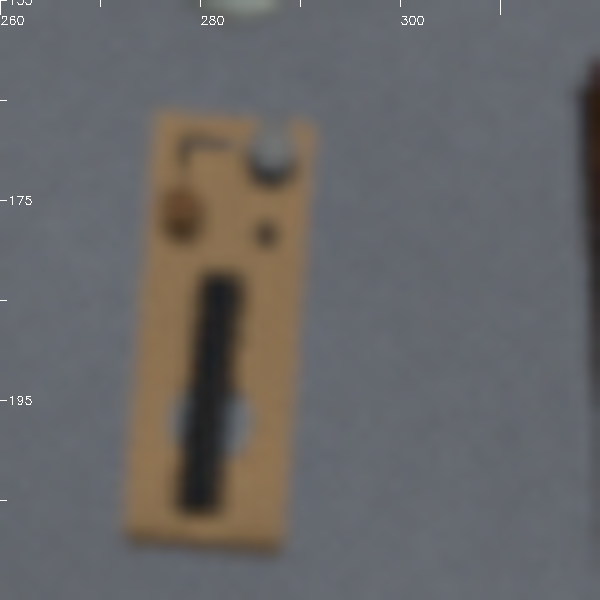

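View pics/c2.png

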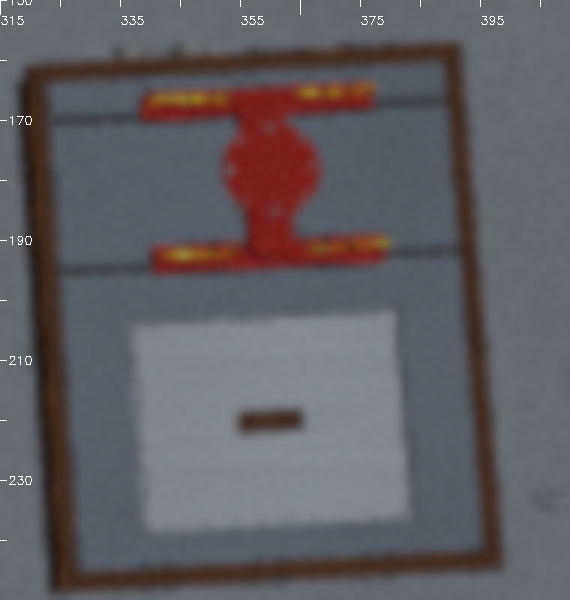

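View pics/c3.png

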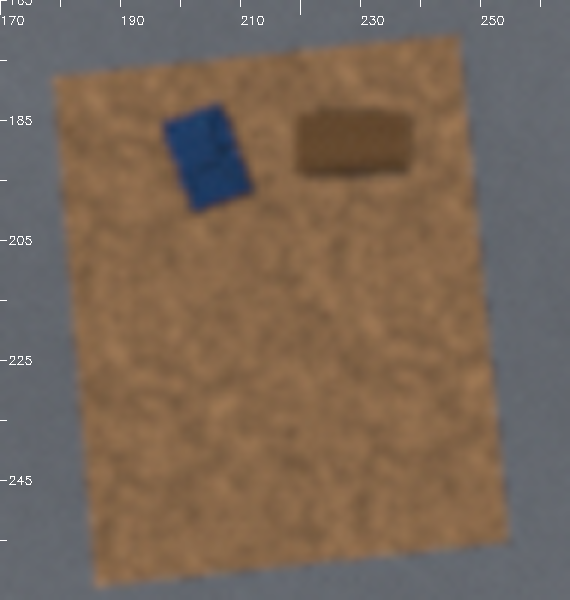

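View pics/c4.png

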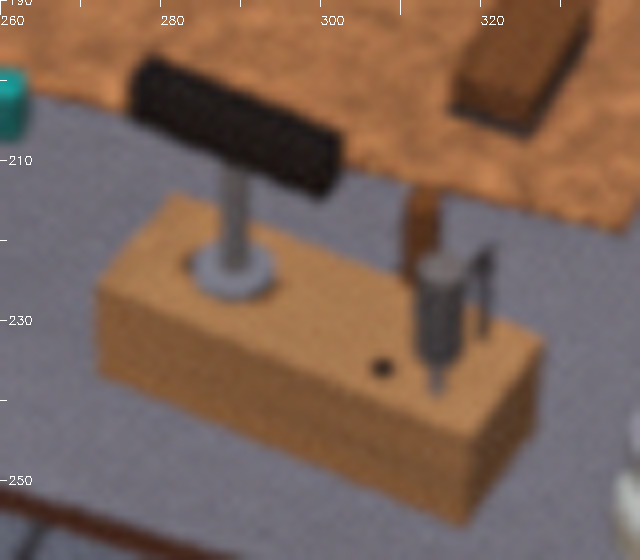

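View pics/c5.png

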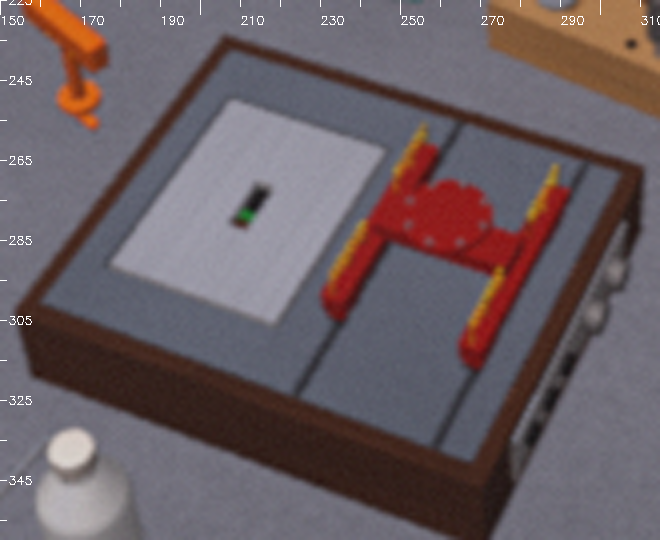

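```bash
cat > h.py <<'E'
import numpy as np,cv2
from station import readout,cams,robot
def ray(n,u,v):
    c=cams.calibration(n);K,R,t=c["intrinsics"],c["R"],np.array(c["t"])
    d=R.T@np.linalg.solve(K,[u,v,1.0]);return -R.T@t,d
def onz(n,u,v,z):
    C,d=ray(n,u,v);return C+d*(z-C[2])/d[2]
def proj(n,X):
    c=cams.calibration(n);p=c["R"]@np.array(X)+c["t"];p=c["intrinsics"]@p;return p[:2]/p[2]
E
python3 - <<'E'
from h import *
o=lambda x,y,k,c:(x+(c[0]+.5)/k-.5,y+(c[1]+.5)/k-.5)
def quad(n,x,y,k,pts,z):
    P=np.array([onz(n,*o(x,y,k,c),z) for c in pts])
    print(n,P.round(4).tolist(),"mean",P.mean(0).round(4))
    for i in range(4):
        d=P[(i+1)%4]-P[i];print("  len",np.linalg.norm(d).round(4),"ang",np.degrees(np.arctan2(d[1],d[0])).round(1))
print("cam",[ray(n,0,0)[0].round(3) for n in("top","scene")])
print("cover");quad("top",315,150,6,[(131,328),(393,312),(408,518),(146,531)],.075)
quad("scene",150,225,4,[(107,266),(229,98),(387,150),(274,326)],.075)
print("slot");print(onz("top",*o(315,150,6,(270,421)),.075), onz("scene",*o(150,225,4,(251,206)),.075))
print("plinth");quad("top",315,150,6,[(20,68),(458,45),(500,565),(52,590)],.075)
print("mat");quad("top",170,165,6,[(53,77),(460,36),(508,542),(96,586)],.006)
print("block");quad("top",260,155,10,[(155,112),(317,122),(285,545),(127,530)],.052)
quad("scene",260,190,8,[(96,286),(176,190),(543,343),(468,438)],.052)
print("grip");quad("top",260,155,10,[(200,275),(242,275),(218,515),(180,513)],.146)
print("collar scene",onz("scene",*o(260,190,8,(232,270)),.058), "top",onz("top",*o(260,155,10,(212,425)),.058))
E
```

```text
cam [array([0.362, 0.002, 1.67 ]), array([ 1.068, -1.051,  1.171])]
cover
top [[0.5428, -0.2118, 0.075], [0.5527, -0.3835, 0.075], [0.4181, -0.3895, 0.075], [0.4102, -0.2194, 0.075]] mean [ 0.481  -0.3011  0.075 ]
  len 0.1719 ang -86.7
  len 0.1348 ang -177.4
  len 0.1703 ang 92.6
  len 0.1327 ang 3.2
scene [[0.4198, -0.3957, 0.075], [0.4103, -0.2238, 0.075], [0.5423, -0.2176, 0.075], [0.5504, -0.3888, 0.075]] mean [ 0.4807 -0.3065  0.075 ]
  len 0.1722 ang 93.2
  len 0.1321 ang 2.7
  len 0.1714 ang -87.3
  len 0.1308 ang -177.0
slot
[ 0.4814888  -0.30138734  0.075     ] [ 0.48095484 -0.30627863  0.075     ]
plinth
top [[0.716, -0.1413, 0.075], [0.7305, -0.4314, 0.075], [0.3875, -0.4483, 0.075], [0.3723, -0.1579, 0.075]] mean [ 0.5516 -0.2947  0.075 ]
  len 0.2904 ang -87.1
  len 0.3434 ang -177.2
  len 0.2908 ang 93.0
  len 0.344 ang 2.8
mat
top [[0.664, 0.4282, 0.006], [0.6917, 0.1488, 0.006], [0.3456, 0.1145, 0.006], [0.3171, 0.3915, 0.006]] mean [0.5046 0.2708 0.006 ]
  len 0.2807 ang -84.3
  len 0.3478 ang -174.3
  len 0.2784 ang 95.9
  len 0.3489 ang 6.0
block
top [[0.7019, 0.0291, 0.052], [0.6976, -0.036, 0.052], [0.5268, -0.0223, 0.052], [0.533, 0.0405, 0.052]] mean [0.6148 0.0028 0.052 ]
  len 0.0652 ang -93.8
  len 0.1713 ang 175.4
  len 0.0631 ang 84.4
  len 0.1693 ang -3.9
scene [[0.5275, -0.0265, 0.052], [0.5315, 0.0387, 0.052], [0.7014, 0.0215, 0.052], [0.6949, -0.0393, 0.052]] mean [ 0.6138 -0.0014  0.052 ]
  len 0.0653 ang 86.5
  len 0.1707 ang -5.8
  len 0.0611 ang -96.1
  len 0.1679 ang 175.6
grip
top [[0.6196, 0.0106, 0.146], [0.6196, -0.0052, 0.146], [0.5286, 0.0041, 0.146], [0.5294, 0.0184, 0.146]] mean [0.5743 0.007  0.146 ]
  len 0.0158 ang -90.2
  len 0.0915 ang 174.1
  len 0.0143 ang 86.8
  len 0.0906 ang -4.9
collar scene [ 5.75416964e-01 -4.81727292e-06  5.80000000e-02] top [0.57420654 0.00655908 0.058     ]
```

```bash
cat >> h.py <<'E'
from scipy.spatial.transform import Rotation as Ro
def cur():
    s=readout.get_state();return np.array(s["tool_pos"]),Ro.from_euler("xyz",s["eef_rot"],degrees=True),s
def tgt(yaw):  # tool x down, tool z at horizontal yaw(deg)
    a=np.radians(yaw);z=np.array([np.cos(a),np.sin(a),0]);x=np.array([0,0,-1.]);return Ro.from_matrix(np.c_[x,np.cross(z,x),z])
def delta(p,yaw):
    c,R,s=cur();T=tgt(yaw);d=R.inv().apply(np.array(p)-c);r=(R.inv()*T).as_rotvec();return d.round(4),r.round(4)
def jyaw():
    R=cur()[1].as_matrix();return np.degrees(np.arctan2(R[1,2],R[0,2])),np.degrees(np.arccos(-R[2,0]))
E
python3 - <<'E'
from h import *
print(cur()[1].as_matrix().round(3),jyaw())
for y in(85.2,-94.8): print(y,delta([.5745,.003,.26],y))
E
```

```text
[[-0.001  0.905  0.426]
 [ 0.002  0.426 -0.905]
 [-1.    -0.    -0.002]] (np.float64(-64.79950077444508), np.float64(0.10491078569931594))
85.2 (array([-0.0069,  0.5211, -0.4326]), array([-2.618e+00, -7.000e-04, -2.400e-03]))
-94.8 (array([-0.0069,  0.5211, -0.4326]), array([ 5.236e-01, -1.800e-03,  5.000e-04]))
```

play_rows:
  deltas:
    - [0, 0.13, -0.108, 0.13, 0, 0]
    - [0, 0.26, -0.216, 0.26, 0, 0]
    - [0, 0.39, -0.324, 0.39, 0, 0]
    - [0, 0.5215, -0.432, 0.5236, -0.001, 0]
    - [0, 0.5215, -0.432, 0.5236, -0.001, 0]
    - [0, 0.5215, -0.432, 0.5236, -0.001, 0]
    - [0, 0.5215, -0.432, 0.5236, -0.001, 0]
    - [0, 0.5215, -0.432, 0.5236, -0.001, 0]
    - [0, 0.5215, -0.432, 0.5236, -0.001, 0]
    - [0, 0.5215, -0.432, 0.5236, -0.001, 0]
    - [0, 0.5215, -0.432, 0.5236, -0.001, 0]
    - [0, 0.5215, -0.432, 0.5236, -0.001, 0]
    - [0, 0.5215, -0.432, 0.5236, -0.001, 0]
    - [0, 0.5215, -0.432, 0.5236, -0.001, 0]
    - [0, 0.5215, -0.432, 0.5236, -0.001, 0]
    - [0, 0.5215, -0.432, 0.5236, -0.001, 0]
    - [0, 0.5215, -0.432, 0.5236, -0.001, 0]
    - [0, 0.5215, -0.432, 0.5236, -0.001, 0]
    - [0, 0.5215, -0.432, 0.5236, -0.001, 0]
    - [0, 0.5215, -0.432, 0.5236, -0.001, 0]
  grip: -1

```text
clock: 1.77
tool_pos: [0.5747, 0.0001, 0.2528]
eef_rot: [-20.5, 89.9, -115.5]
force: [0.1, 0.4, -0.0]
opening: 0.0855
```

```bash
cat >> h.py <<'E'
def crop(n,x,y,w,h,k,name,im=None):
    im=cams.snapshot(n)[:,:,::-1] if im is None else im
    c=cv2.resize(im[y:y+h,x:x+w],None,fx=k,fy=k,interpolation=cv2.INTER_CUBIC)
    for i in range(0,w,10):
        cv2.line(c,(i*k,0),(i*k,6),(255,255,255),1)
        if i%20==0: cv2.putText(c,str(x+i),(i*k,18),0,.4,(255,255,255),1)
    for i in range(0,h,10):
        cv2.line(c,(0,i*k),(6,i*k),(255,255,255),1)
        if i%20==0: cv2.putText(c,str(y+i),(8,i*k+4),0,.4,(255,255,255),1)
    cv2.imwrite("pics/"+name,c)
E
python3 - <<'E'
from h import *
c,R,s=cur();print(c,jyaw(),s["qpos"].round(1),s["clock"])
crop("scene",240,130,100,100,6,"d1.png");crop("top",240,130,80,80,7,"d2.png")
for n in("scene","top"):print(n,proj(n,c),proj(n,c+[0,0,-.022]))
E
```

```text
[5.74743981e-01 1.45242248e-04 2.52833295e-01] (np.float64(-94.93599536441542), np.float64(0.14544017095436582)) [   7.5   18.4  -14.8  101.2    5.4   61.2 -104.2] 1.7667
scene [288.75337527 175.54230796] [288.7095655  181.34238179]
top [282.39170991 189.60698541] [282.38820613 190.52928925]
```

View pics/d1.png

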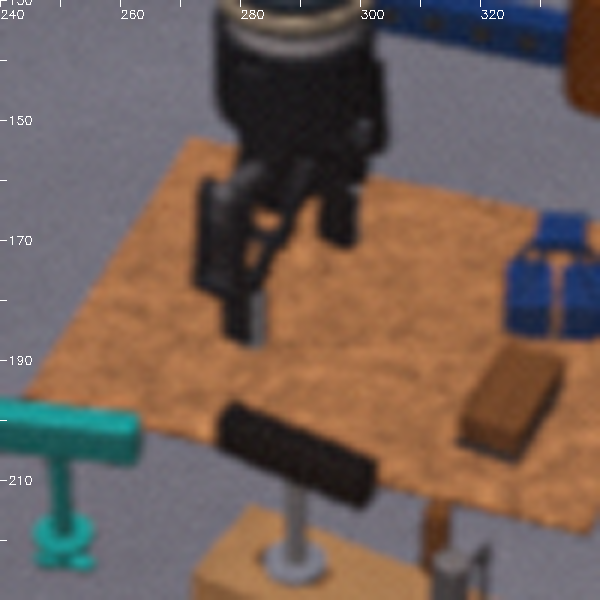

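View pics/d2.png

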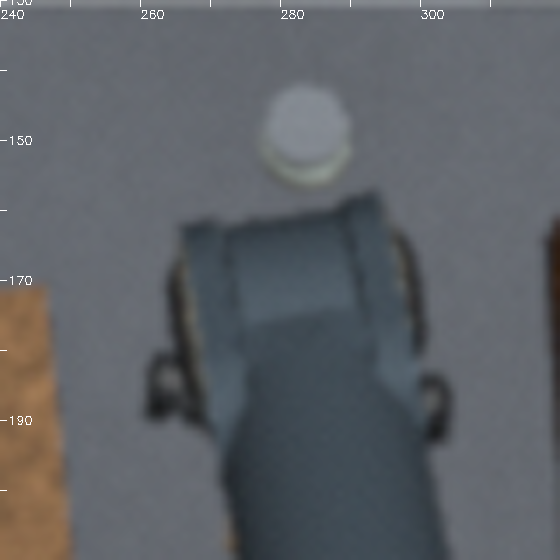

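The open fingers straddle the grip in both views: scene tips are at about (281,187) and (297,170), with the grip below at (289,205). I'll descend and close.

play_rows:
  deltas:
    - [0.02, 0, -0.0033, 0, 0, 0]
    - [0.04, 0, -0.0033, 0, 0, 0]
    - [0.06, 0, -0.0033, 0, 0, 0]
    - [0.075, 0, -0.0033, 0, 0, 0]
    - [0.09, 0, -0.0033, 0, 0, 0]
    - [0.1, 0, -0.0033, 0, 0, 0]
    - [0.11, 0, -0.0033, 0, 0, 0]
    - [0.118, 0, -0.0033, 0, 0, 0]
    - [0.118, 0, -0.0033, 0, 0, 0]
    - [0.118, 0, -0.0033, 0, 0, 0]
    - [0.118, 0, -0.0033, 0, 0, 0]

```text
clock: 2.78
tool_pos: [0.5762, 0.0053, 0.136]
eef_rot: [65.0, 89.9, -29.8]
force: [-0.4, -0.1, 0.1]
opening: 0.0857
```

play_rows:
  deltas:
    - [0, 0, 0, 0, 0, 0]
    - [0, 0, 0, 0, 0, 0]
    - [0, 0, 0, 0, 0, 0]
    - [0, 0, 0, 0, 0, 0]
    - [0, 0, 0, 0, 0, 0]
    - [0, 0, 0, 0, 0, 0]
    - [0, 0, 0, 0, 0, 0]
    - [0, 0, 0, 0, 0, 0]
    - [0, 0, 0, 0, 0, 0]
    - [0, 0, 0, 0, 0, 0]
    - [0, 0, 0, 0, 0, 0]
    - [0, 0, 0, 0, 0, 0]
  grip: 1

```text
clock: 3.78
tool_pos: [0.5758, 0.0055, 0.1356]
eef_rot: [44.1, 89.9, -50.7]
force: [-0.3, 0.9, 4.1]
opening: 0.0174
```

```bash
python3 - <<'E'
from h import *
c,R,s=cur();print(c,jyaw(),s["force"],s["moment"],s["opening"],s["clock"])
crop("scene",240,150,100,100,6,"e1.png")
E
```

```text
[0.5758237  0.00554134 0.13557289] (np.float64(-94.79312580727654), np.float64(0.059950282390282106)) [-0.34367023  0.85949336  4.12625444] [0.21717755 0.16469846 0.00577571] 0.017401415795031 3.7833
```

View pics/e1.png

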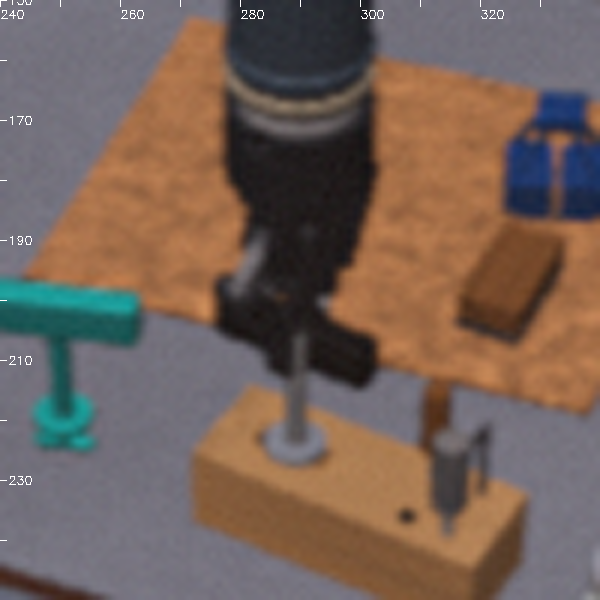

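The key is gripped near its middle (opening 17.4 mm), and the shank shows at (289,215). I'll lift it straight up.

play_rows:
  deltas:
    - [-0.005, 0, 0, 0, 0, 0]
    - [-0.012, 0, 0, 0, 0, 0]
    - [-0.02, 0, 0, 0, 0, 0]
    - [-0.03, 0, 0, 0, 0, 0]
    - [-0.045, 0, 0, 0, 0, 0]
    - [-0.065, 0, 0, 0, 0, 0]
    - [-0.09, 0, 0, 0, 0, 0]
    - [-0.115, 0, 0, 0, 0, 0]
    - [-0.13, 0, 0, 0, 0, 0]
    - [-0.135, 0, 0, 0, 0, 0]
    - [-0.135, 0, 0, 0, 0, 0]
    - [-0.135, 0, 0, 0, 0, 0]

```text
clock: 4.83
tool_pos: [0.5751, 0.0053, 0.2699]
eef_rot: [-24.7, 89.9, -119.5]
force: [0.6, 0.2, -3.3]
opening: 0.0171
```

```bash
python3 - <<'E'
from h import *
c,R,s=cur();print(c,jyaw(),s["force"],s["moment"],s["opening"],s["clock"])
crop("scene",240,120,100,100,6,"f1.png")
for h in (-.003,-.083,-.089,-.1): print(h,proj("scene",c+[0,0,h]))
print(delta([.481,-.3035,.27],2.9))
E
```

```text
[0.57510064 0.00533044 0.26986674] (np.float64(-94.80814532410893), np.float64(0.07915858417817666)) [ 0.61783361  0.16998264 -3.29503109] [ 0.00133613  0.02556883 -0.01895825] 0.017075567400417546 4.8333
-0.003 [289.64774794 170.83563937]
-0.083 [289.46052068 191.63948835]
-0.089 [289.44700612 193.14116561]
-0.1 [289.42241252 195.87389528]
(array([-3.000e-04, -6.760e-02,  3.156e-01]), array([-1.7053e+00, -6.0000e-04,  2.7000e-03]))
```

View pics/f1.png

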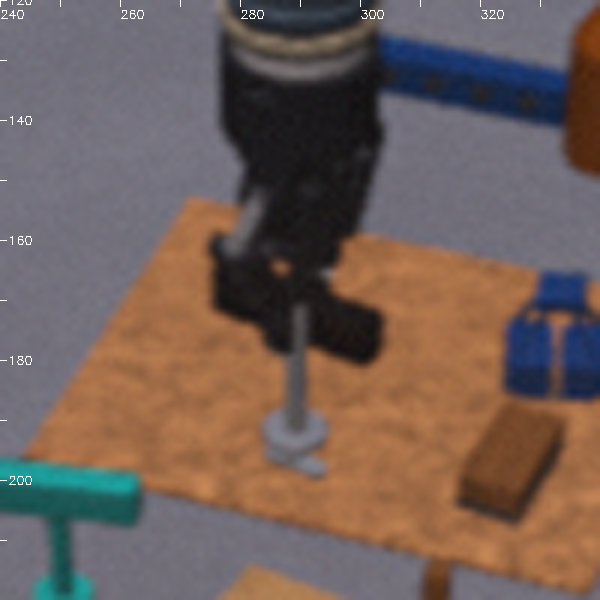

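play_rows:
  deltas:
    - [0, -0.007, 0.032, -0.12, 0, 0]
    - [0, -0.014, 0.064, -0.24, 0, 0]
    - [0, -0.02, 0.095, -0.36, 0, 0]
    - [0, -0.027, 0.126, -0.48, 0, 0]
    - [0, -0.034, 0.158, -0.6, 0, 0]
    - [0, -0.041, 0.19, -0.72, 0, 0]
    - [0, -0.047, 0.22, -0.84, 0, 0]
    - [0, -0.054, 0.252, -0.96, 0, 0.001]
    - [0, -0.06, 0.284, -1.08, 0, 0.001]
    - [0, -0.0676, 0.3156, -1.2, 0, 0.002]
    - [0, -0.0676, 0.3156, -1.32, 0, 0.002]
    - [0, -0.0676, 0.3156, -1.44, 0, 0.002]
    - [0, -0.0676, 0.3156, -1.56, 0, 0.002]
    - [0, -0.0676, 0.3156, -1.65, 0, 0.002]
    - [0, -0.0676, 0.3156, -1.7053, 0, 0.002]
    - [0, -0.0676, 0.3156, -1.7053, 0, 0.002]
    - [0, -0.0676, 0.3156, -1.7053, 0, 0.002]
    - [0.02, -0.0676, 0.3156, -1.7053, 0, 0.002]
    - [0.04, -0.0676, 0.3156, -1.7053, 0, 0.002]
    - [0.04, -0.0676, 0.3156, -1.7053, 0, 0.002]

```text
clock: 6.55
tool_pos: [0.4793, -0.3023, 0.2264]
eef_rot: [140.3, 89.6, 143.1]
force: [-0.6, 0.3, -2.2]
opening: 0.0173
```

```bash
python3 - <<'E'
from h import *
c,R,s=cur();print(c,jyaw(),s["force"],s["moment"],s["opening"],s["clock"],s["qpos"].round(1))
crop("scene",150,190,100,110,6,"g1.png");crop("top",300,150,110,100,6,"g2.png")
for h in (-.003,-.083,-.089,-.1): print(h,proj("scene",c+[0,0,h]))
E
```

```text
[ 0.47927728 -0.30225376  0.22635122] (np.float64(2.846936755257909), np.float64(0.43107880420805994)) [-0.57755273  0.34987216 -2.20079746] [0.09725135 0.11397519 0.06279054] 0.017345190692769425 6.55 [ 45.4  20.1 -22.1 103.4   8.6  58.6  22.9]
-0.003 [207.27314754 238.40585281]
-0.083 [210.2530462 258.7625634]
-0.089 [210.46727135 260.22600894]
-0.1 [210.85681523 262.88711686]
```

View pics/g1.png

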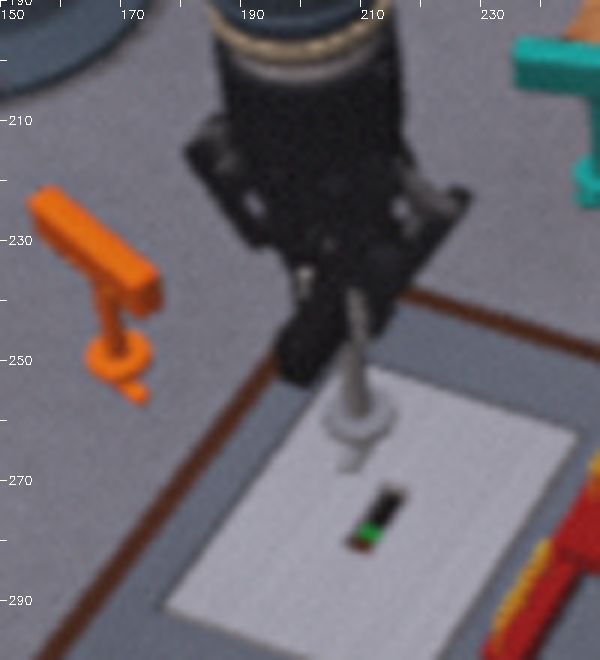

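View pics/g2.png

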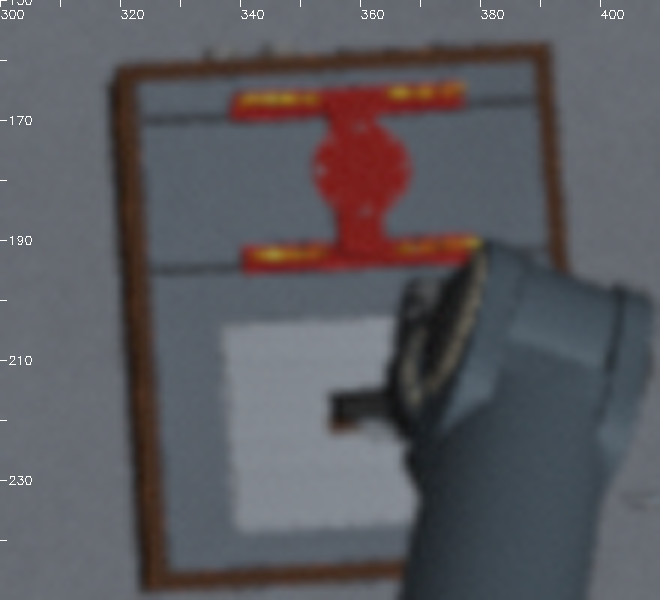

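```bash
python3 - <<'E'
from h import *
c,R,s=cur()
p=lambda a,b:(150+(a+.5)/6-.5,190+(b+.5)/6-.5)
z=c[2]
print("tcp",c,"collar",onz("scene",*p(359,413),z-.080),"slot",onz("scene",*p(377,520),.075))
print("shank top",onz("scene",*p(358,298),z-.020), "near bar end",onz("scene",*p(348,467),z-.1))
a=np.radians(92.9);u=np.array([np.cos(a),np.sin(a),0])
for e in(-.018,.018): print((proj("scene",c+[0,0,-.1]+e*u)-[150,190]+.42)*6)
E
```

```text
tcp [ 0.48143715 -0.30316053  0.22992746] collar [ 0.48029589 -0.30696381  0.14992746] slot [ 0.48130641 -0.30662038  0.075     ]
shank top [ 0.4774312  -0.29202369  0.20992746] near bar end [ 0.48202046 -0.32287446  0.12992746]
[350.66141774 464.67109618]
[388.67611342 410.84865349]
```

```bash
python3 - <<'E'
from h import *
c,R,s=cur();print(c,jyaw())
crop("scene",175,225,70,65,9,"g3.png")
c,R,s=cur();print(c,jyaw())
a=np.radians(92.9);u=np.array([np.cos(a),np.sin(a),0])
for h,e in((-.003,0),(-.017,0),(-.08,0),(-.1,-.018),(-.1,.018)): print(h,(proj("scene",c+[0,0,h]+e*u)-[175,225]+.44)*9)
E
```

```text
[ 0.48143715 -0.30316053  0.22992746] (np.float64(2.8714574007110043), np.float64(0.08328736147020514))
[ 0.48218932 -0.30344963  0.23100001] (np.float64(2.876400049370515), np.float64(0.10326082242010365))
-0.003 [299.02545532 119.20643896]
-0.017 [303.85891733 152.48431512]
-0.08 [324.79558533 296.63106612]
-0.1 [302.40038149 381.31390892]
-0.1 [359.44812081 300.52866885]
```

View pics/g3.png

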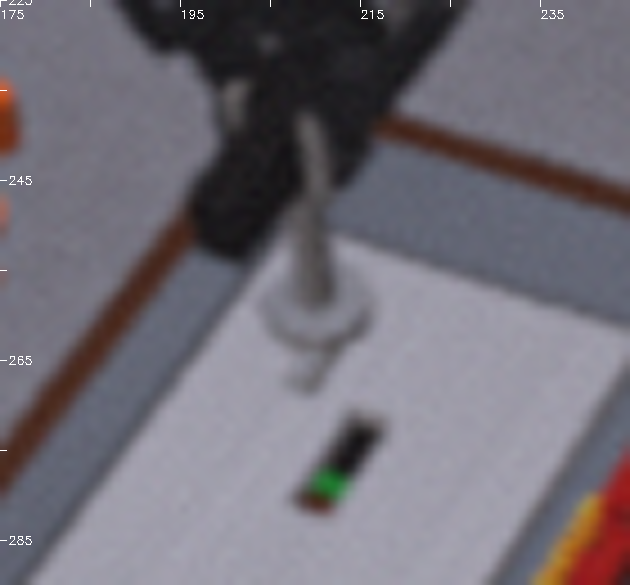

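```bash
python3 - <<'E'
from h import *
c,R,s=cur();print(c)
p=lambda a,b:(175+(a+.5)/9-.5,225+(b+.5)/9-.5)
z=.2305
print("collar",onz("scene",*p(318,308),z-.080),"slot",onz("scene",*p(340,461),.075),"shank bottom",onz("scene",*p(316,292),z-.077),"shank hi",onz("scene",*p(310,125),z-.017), "bar end",onz("scene",*p(304,383),z-.1))
E
```

```text
[ 0.48218932 -0.30344963  0.23100001]
collar [ 0.48250234 -0.30794799  0.1505    ] slot [ 0.48016729 -0.30523629  0.075     ] shank bottom [ 0.48017802 -0.30482577  0.1535    ] shank hi [ 0.47740816 -0.29257094  0.2135    ] bar end [ 0.4836042  -0.32143239  0.1305    ]
```

```bash
python3 - <<'E'
from h import *
im=np.mean([cams.snapshot("scene").astype(float) for _ in range(6)],0).astype(np.uint8)[:,:,::-1]
c,R,s=cur();print(c,s["clock"])
cv2.imwrite("pics/g4raw.png",im)
big=cv2.convertScaleAbs(im,alpha=1.6,beta=0)
x,y,w,h,k=195,235,36,50,14
cr=cv2.resize(big[y:y+h,x:x+w],None,fx=k,fy=k,interpolation=cv2.INTER_CUBIC)
f=lambda X:tuple(int(v) for v in (proj("scene",X)-[x,y]+.5)*k)
a=np.radians(92.9);u=np.array([np.cos(a),np.sin(a),0])
cv2.line(cr,f(c+[0,0,-.003]),f(c+[0,0,-.1]),(0,0,255),1)
cv2.line(cr,f(c+[0,0,-.1]-.018*u),f(c+[0,0,-.1]+.018*u),(0,0,255),1)
cv2.polylines(cr,[np.array([f(c+[.017*np.cos(t),.017*np.sin(t),-.083]) for t in np.linspace(0,6.3,40)])],False,(0,0,255),1)
cv2.polylines(cr,[np.array([f(c+[.017*np.cos(t),.017*np.sin(t),-.077]) for t in np.linspace(0,6.3,40)])],False,(0,0,255),1)
v=np.array([u[1],-u[0],0]);S=np.array([.4811,-.3039,.075])
cv2.polylines(cr,[np.array([f(S+i*.022*u+j*.0075*v) for i,j in((1,1),(1,-1),(-1,-1),(-1,1))])],True,(0,255,255),1)
cv2.imwrite("pics/g4.png",cr[:, :])
print(cr.shape)
E
```

```text
[ 0.48219597 -0.30359043  0.23141357] 7.0
(700, 504, 3)
```

View pics/g4.png

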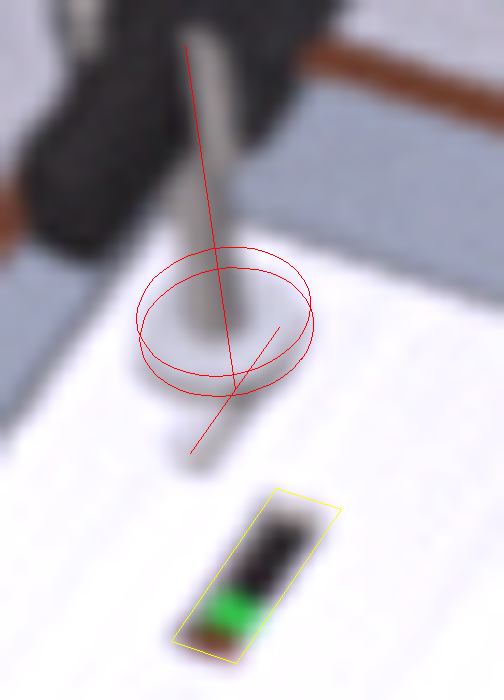

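Relative to the slot (centre about (213,276)), the bar sits roughly 2 mm toward +x in the scene view. I'll correct that, go lower and look again.

play_rows:
  deltas:
    - [0.01, 0, -0.001, 0, 0, 0]
    - [0.02, 0, -0.0023, 0, 0, 0]
    - [0.03, 0, -0.0023, 0, 0, 0]
    - [0.038, 0, -0.0023, 0, 0, 0]
    - [0.04, 0, -0.0023, 0, 0, 0]
    - [0.04, 0, -0.0023, 0, 0, 0]
    - [0.04, 0, -0.0023, 0, 0, 0]
    - [0.04, 0, -0.0023, 0, 0, 0]

```text
clock: 7.67
tool_pos: [0.4801, -0.3036, 0.191]
eef_rot: [-6.7, 89.9, -3.7]
force: [0.5, -0.1, -1.3]
opening: 0.017
```

```bash
cat >> h.py <<'E'
def over(name,x=190,y=235,w=50,h=50,k=12,bias=(0,0),yaw=92.9,n=5):
    im=np.mean([cams.snapshot("scene").astype(float) for _ in range(n)],0).astype(np.uint8)[:,:,::-1]
    c,R,s=cur();print(c,s["clock"],s["force"])
    big=cv2.convertScaleAbs(im,alpha=1.35,beta=0)
    cr=cv2.resize(big[y:y+h,x:x+w],None,fx=k,fy=k,interpolation=cv2.INTER_CUBIC)
    c=c+[bias[0],bias[1],0]
    f=lambda X:tuple(int(v) for v in (proj("scene",X)-[x,y]+.5)*k)
    a=np.radians(yaw);u=np.array([np.cos(a),np.sin(a),0]);v=np.array([u[1],-u[0],0])
    r=(0,0,255)
    cv2.line(cr,f(c+[0,0,-.003]),f(c+[0,0,-.1]),r,1)
    P=[c+[0,0,-.1]+sg*(.013*u)+.005*(np.cos(t)*u*sg+np.sin(t)*v) for sg in(1,-1) for t in np.linspace(-1.57,1.57,12)*sg]
    cv2.polylines(cr,[np.array([f(q) for q in P])],True,r,1)
    for z in(-.083,-.077):cv2.polylines(cr,[np.array([f(c+[.017*np.cos(t),.017*np.sin(t),z]) for t in np.linspace(0,6.3,40)])],False,r,1)
    a=np.radians(92.9);u=np.array([np.cos(a),np.sin(a),0]);v=np.array([u[1],-u[0],0]);S=np.array([.4811,-.3039,.075])+[bias[0],bias[1],0]
    cv2.polylines(cr,[np.array([f(S+i*.022*u+j*.0075*v) for i,j in((1,1),(1,-1),(-1,-1),(-1,1))])],True,(0,255,255),1)
    cv2.imwrite("pics/"+name,cr)
E
python3 - <<'E'
from h import *
over("g5.png",bias=(0,-.0022))
E
```

```text
[ 0.47979983 -0.30359658  0.19096865] 7.9167 [ 1.54156533 -0.27137719 -1.16075429]
```

View pics/g5.png

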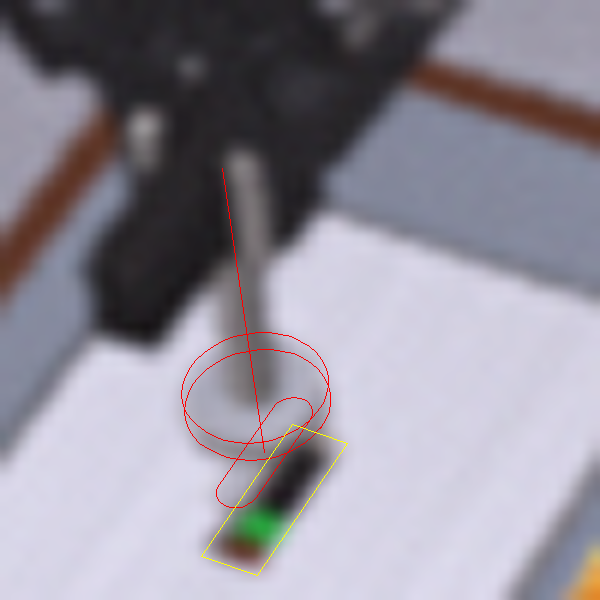

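```bash
python3 - <<'E'
from h import *
im=np.mean([cams.snapshot("scene").astype(float) for _ in range(6)],0)[:,:,::-1]
c,R,s=cur();print(c)
x,y,w,h,k=198,252,30,34,17
g=im[y:y+h,x:x+w].copy()
g=np.clip((g-90)/(190-90)*255,0,255).astype(np.uint8)
cr=cv2.resize(g,None,fx=k,fy=k,interpolation=cv2.INTER_CUBIC)
o=cr.copy()
f=lambda X:tuple(int(v) for v in (proj("scene",X)-[x,y]+.5)*k)
for z in(-.083,-.077):cv2.polylines(o,[np.array([f(c+[.017*np.cos(t),.017*np.sin(t),z]) for t in np.linspace(0,6.3,40)])],False,(0,0,255),1)
a=np.radians(92.9);u=np.array([np.cos(a),np.sin(a),0]);v=np.array([u[1],-u[0],0]);S=np.array([.4811,-.3039,.075])
cv2.polylines(o,[np.array([f(S+i*.022*u+j*.0075*v) for i,j in((1,1),(1,-1),(-1,-1),(-1,1))])],True,(0,255,255),1)
P=[c+[0,0,-.1]+sg*(.013*u)+.005*(np.cos(t)*u*sg+np.sin(t)*v) for sg in(1,-1) for t in np.linspace(-1.57,1.57,12)*sg]
cv2.polylines(o,[np.array([f(q) for q in P])],True,(0,0,255),1)
cv2.imwrite("pics/g6.png",cv2.resize(np.hstack([cr,o]),None,fx=.78,fy=.78))
E
```

```text
[ 0.47963298 -0.30354114  0.19064097]
```

View pics/g6.png

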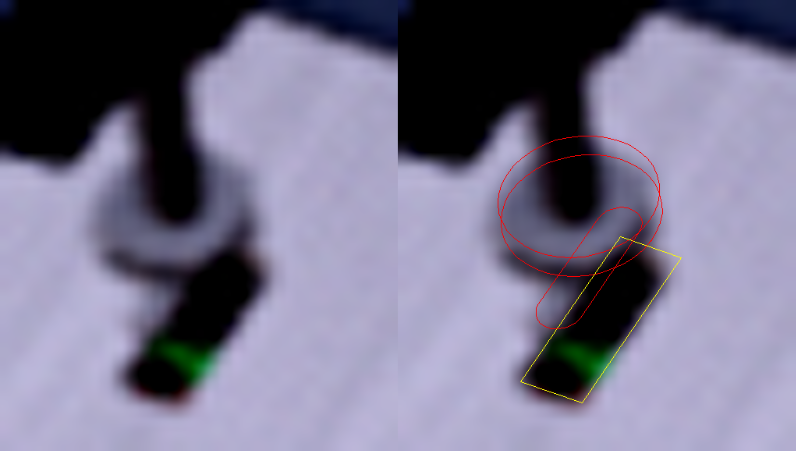

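play_rows:
  deltas:
    - [0, -0.0012, 0.001, 0, 0, 0]
    - [0.003, -0.0012, 0.002, 0, 0, 0]
    - [0.006, -0.0012, 0.002, 0, 0, 0]
    - [0.006, -0.0012, 0.002, 0, 0, 0]
    - [0.006, -0.0012, 0.002, 0, 0, 0]
    - [0.006, -0.0012, 0.002, 0, 0, 0]
    - [0.006, -0.0012, 0.002, 0, 0, 0]

```text
clock: 8.8
tool_pos: [0.4818, -0.3046, 0.1847]
eef_rot: [2.7, 89.9, 5.6]
force: [0.3, 1.0, -2.2]
opening: 0.0174
```

```bash
cat > v.py <<'E'
from h import *
import sys
im=np.mean([cams.snapshot("scene").astype(float) for _ in range(6)],0)[:,:,::-1]
c,R,s=cur();print(c,s["force"],s["clock"])
x,y,w,h,k=198,252,30,34,17
g=im[y:y+h,x:x+w].copy()
g=np.clip((g-60)/(200-60)*255,0,255).astype(np.uint8)
cr=cv2.resize(g,None,fx=k,fy=k,interpolation=cv2.INTER_CUBIC)
o=cr.copy()
c=c+[-.0009,-.0016,0]
f=lambda X:tuple(int(v) for v in (proj("scene",X)-[x,y]+.5)*k)
for z in(-.083,-.077):cv2.polylines(o,[np.array([f(c+[.017*np.cos(t),.017*np.sin(t),z]) for t in np.linspace(0,6.3,40)])],False,(0,0,255),1)
a=np.radians(92.9);u=np.array([np.cos(a),np.sin(a),0]);v=np.array([u[1],-u[0],0]);S=np.array([.4808,-.3064,.075])
cv2.polylines(o,[np.array([f(S+i*.022*u+j*.0075*v) for i,j in((1,1),(1,-1),(-1,-1),(-1,1))])],True,(0,255,255),1)
P=[c+[0,0,-.1]+sg*(.013*u)+.005*(np.cos(t)*u*sg+np.sin(t)*v) for sg in(1,-1) for t in np.linspace(-1.57,1.57,12)*sg]
cv2.polylines(o,[np.array([f(q) for q in P])],True,(0,0,255),1)
cv2.imwrite("pics/"+sys.argv[1],cv2.resize(np.hstack([cr,o]),None,fx=.78,fy=.78))
E
python3 v.py g7.png
```

```text
[ 0.48170903 -0.30464738  0.18469575] [ 0.56418745  0.04264727 -2.51792611] 9.1
```

View pics/g7.png

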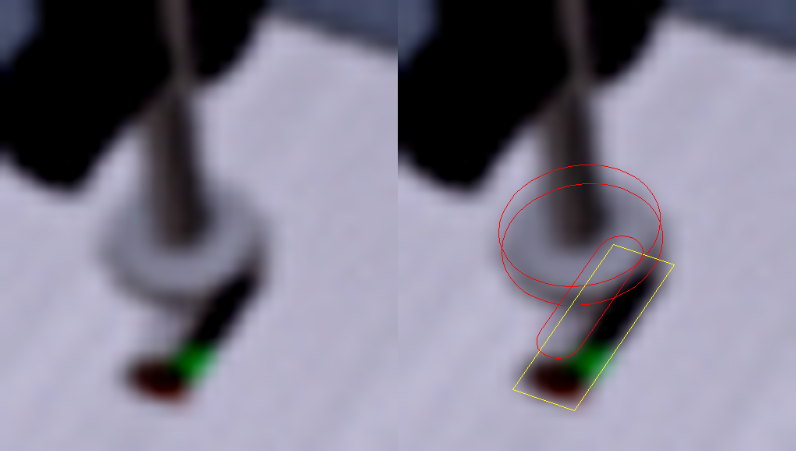

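play_rows:
  deltas:
    - [0.002, 0, 0, 0, 0, 0]
    - [0.004, 0, 0, 0, 0, 0]
    - [0.006, 0, 0, 0, 0, 0]
    - [0.0075, 0, 0, 0, 0, 0]
    - [0.0075, 0, 0, 0, 0, 0]
    - [0.0075, 0, 0, 0, 0, 0]

```text
clock: 9.6
tool_pos: [0.4816, -0.3046, 0.1769]
eef_rot: [16.2, 89.9, 19.1]
force: [-0.2, -0.0, -3.0]
opening: 0.0173
```

play_rows:
  deltas:
    - [0.002, 0, 0, 0, 0, 0]
    - [0.004, 0, 0, 0, 0, 0]
    - [0.006, 0, 0, 0, 0, 0]
    - [0.008, 0, 0, 0, 0, 0]
    - [0.01, 0, 0, 0, 0, 0]
    - [0.01, 0, 0, 0, 0, 0]
    - [0.01, 0, 0, 0, 0, 0]

```text
clock: 10.18
tool_pos: [0.4817, -0.3046, 0.167]
eef_rot: [13.2, 89.9, 16.1]
force: [0.5, 0.2, -2.0]
opening: 0.017
```

```bash
python3 v.py g8.png
```

```text
[ 0.48181287 -0.30463355  0.16723291] [-1.0247877  -0.35159059 -2.36506035] 10.4833
```

View pics/g8.png

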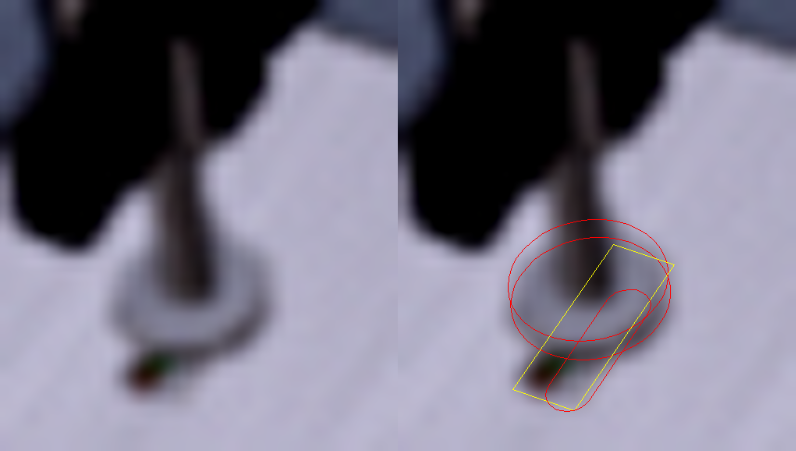

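play_rows:
  deltas:
    - [0.002, 0, 0, 0, 0, 0]
    - [0.004, 0, 0, 0, 0, 0]
    - [0.006, 0, 0, 0, 0, 0]
    - [0.0065, 0, 0, 0, 0, 0]
    - [0.0065, 0, 0, 0, 0, 0]
    - [0.0065, 0, 0, 0, 0, 0]

```text
clock: 10.98
tool_pos: [0.4817, -0.3046, 0.1605]
eef_rot: [11.1, 89.9, 14.0]
force: [-0.7, -0.1, -1.4]
opening: 0.0174
```

```bash
python3 v.py g9.png; python3 -c "
from h import *
print(jyaw(),cur()[2]['qpos'].round(1))"
```

```text
[ 0.48179085 -0.30462075  0.16069906] [ 1.06580144e-03 -7.20089408e-01 -2.92623615e+00] 11.2833
(np.float64(2.9087125309443107), np.float64(0.09390405037452035)) [ 44.5  24.3 -21.1 107.   11.   50.6  20.9]
```

View pics/g9.png

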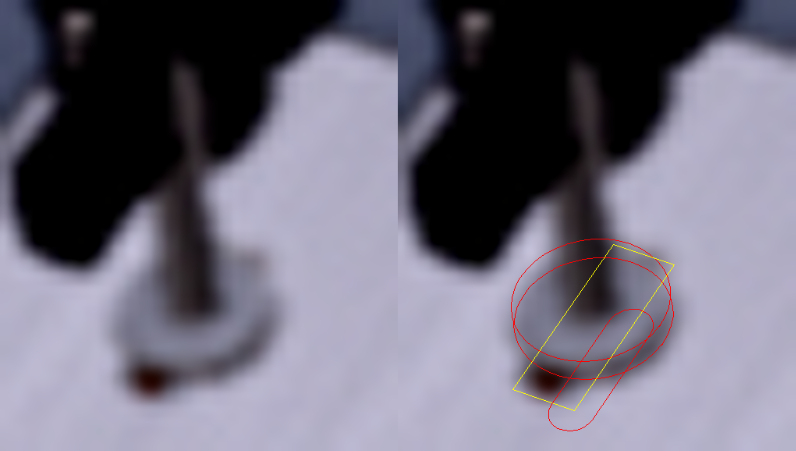

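The key is in: slot ends show on both sides of the collar at (147,378) and (265,262), and no force is felt. Next is the quarter turn.

play_rows:
  deltas:
    - [0, 0, 0, 0.09, 0, 0]
    - [0, 0, 0, 0.18, 0, 0]
    - [0, 0, 0, 0.27, 0, 0]
    - [0, 0, 0, 0.36, 0, 0]
    - [0, 0, 0, 0.45, 0, 0]
    - [0, 0, 0, 0.54, 0, 0]
    - [0, 0, 0, 0.63, 0, 0]
    - [0, 0, 0, 0.72, 0, 0]
    - [0, 0, 0, 0.81, 0, 0]
    - [0, 0, 0, 0.9, 0, 0]
    - [0, 0, 0, 0.99, 0, 0]
    - [0, 0, 0, 1.08, 0, 0]
    - [0, 0, 0, 1.17, 0, 0]
    - [0, 0, 0, 1.26, 0, 0]
    - [0, 0, 0, 1.35, 0, 0]
    - [0, 0, 0, 1.44, 0, 0]
    - [0, 0, 0, 1.52, 0, 0]
    - [0, 0, 0, 1.571, 0, 0]
    - [0, 0, 0, 1.571, 0, 0]
    - [0, 0, 0, 1.571, 0, 0]

```text
clock: 12.95
tool_pos: [0.4819, -0.3044, 0.1607]
eef_rot: [94.6, 89.9, 7.6]
force: [-0.5, 0.3, -2.4]
opening: 0.0173
```

```bash
python3 v.py g10.png; python3 -c "
from h import *
print(jyaw(),cur()[2]['moment'],cur()[2]['qpos'].round(1))
crop('scene',150,200,110,110,5,'g11.png')"
```

```text
[ 0.48171189 -0.30465424  0.16061282] [-0.89145006  0.36487761 -1.40541789] 13.25
(np.float64(-87.09014744019473), np.float64(0.09039592329320928)) [ 0.03561271  0.00719757 -0.04852537] [ 28.8  22.7  -0.9 107.9   0.4  49.3 -59.4]
```

View pics/g10.png

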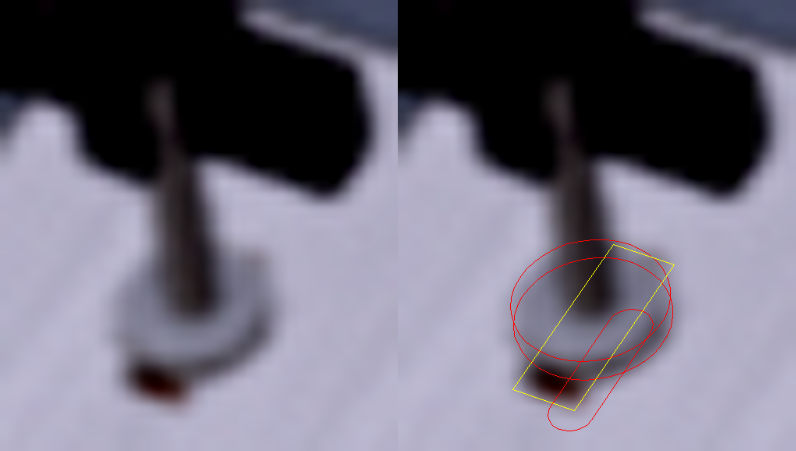

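View pics/g11.png

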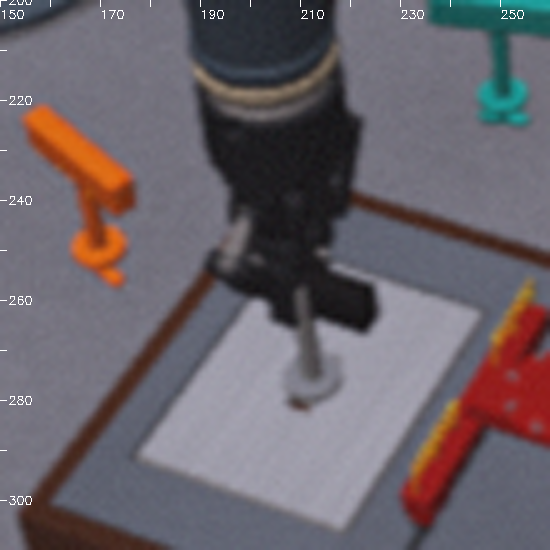

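The turn is done, with the grip now across the slot and low forces. I'll lift slowly.

play_rows:
  deltas:
    - [-0.001, 0, 0, 0, 0, 0]
    - [-0.002, 0, 0, 0, 0, 0]
    - [-0.003, 0, 0, 0, 0, 0]
    - [-0.004, 0, 0, 0, 0, 0]
    - [-0.005, 0, 0, 0, 0, 0]
    - [-0.007, 0, 0, 0, 0, 0]
    - [-0.009, 0, 0, 0, 0, 0]
    - [-0.011, 0, 0, 0, 0, 0]
    - [-0.013, 0, 0, 0, 0, 0]
    - [-0.015, 0, 0, 0, 0, 0]
    - [-0.017, 0, 0, 0, 0, 0]
    - [-0.017, 0, 0, 0, 0, 0]

```text
clock: 14.3
tool_pos: [0.482, -0.3048, 0.1782]
eef_rot: [81.0, 89.9, -6.1]
force: [0.1, -0.3, -7.3]
opening: 0.0174
```

```bash
python3 -c "
from h import *
print(jyaw(),cur()[0],cur()[2]['force'],cur()[2]['moment'])
crop('scene',150,190,120,120,5,'i1.png')"
```

```text
(np.float64(-87.10845584255037), np.float64(0.1359750054568832)) [ 0.48195346 -0.30476572  0.17817864] [ 0.13614753 -0.2883667  -7.33089198] [-0.03205797 -0.0087694  -0.04158695]
```

View pics/i1.png

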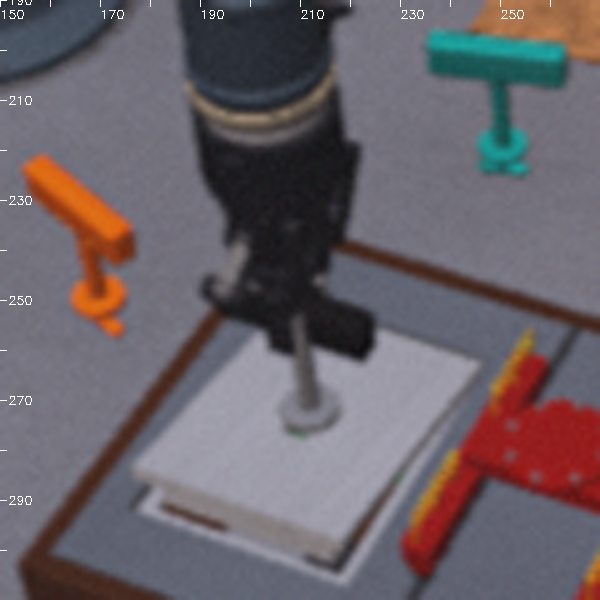

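The cover is rising level: its edges show above the deck at (140,505) to (345,575), the force is -7.3 N and the moment is tiny. I'll continue up.

play_rows:
  deltas:
    - [-0.003, 0, 0, 0, 0, 0]
    - [-0.007, 0, 0, 0, 0, 0]
    - [-0.012, 0, 0, 0, 0, 0]
    - [-0.018, 0, 0, 0, 0, 0]
    - [-0.025, 0, 0, 0, 0, 0]
    - [-0.033, 0, 0, 0, 0, 0]
    - [-0.042, 0, 0, 0, 0, 0]
    - [-0.052, 0, 0, 0, 0, 0]
    - [-0.062, 0, 0, 0, 0, 0]
    - [-0.072, 0, 0, 0, 0, 0]
    - [-0.082, 0, 0, 0, 0, 0]
    - [-0.092, 0, 0, 0, 0, 0]
    - [-0.102, 0, 0, 0, 0, 0]
    - [-0.112, 0, 0, 0, 0, 0]
    - [-0.121, 0, 0, 0, 0, 0]
    - [-0.129, 0, 0, 0, 0, 0]
    - [-0.135, 0, 0, 0, 0, 0]
    - [-0.139, 0, 0, 0, 0, 0]
    - [-0.142, 0, 0, 0, 0, 0]
    - [-0.142, 0, 0, 0, 0, 0]

```text
clock: 16.02
tool_pos: [0.4817, -0.3047, 0.3201]
eef_rot: [83.3, 89.9, -3.8]
force: [0.0, 0.5, -7.9]
opening: 0.0172
```

```bash
python3 -c "
from h import *
c,R,s=cur()
print(jyaw(),c,s['force'],s['moment'],s['clock'],s['qpos'].round(1))
crop('scene',130,130,140,140,4,'i2.png')
print(delta([.4358,.2615,.32],-84.2))"
```

```text
(np.float64(-87.10514436945954), np.float64(0.12303947182021417)) [ 0.48166995 -0.30473316  0.32008839] [ 0.00996266  0.46214056 -7.86840314] [0.02213808 0.00336547 0.0045037 ] 16.0167 [ 28.5  14.   -0.5  97.6   0.1  68.4 -59.1]
(array([-3.000e-04, -1.710e-02, -5.677e-01]), array([-0.0508, -0.0001, -0.0015]))
```

View pics/i2.png

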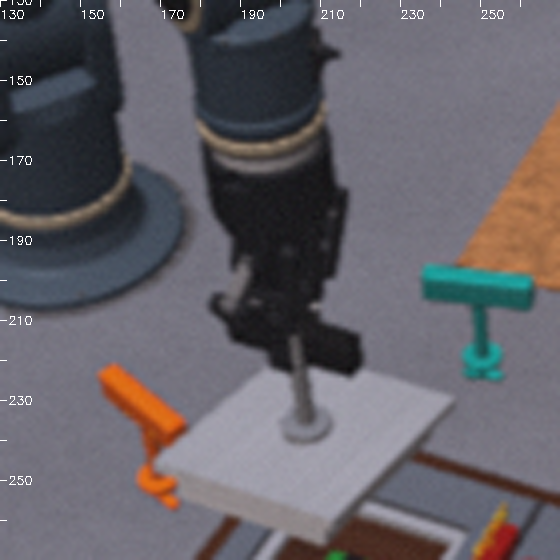

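play_rows:
  deltas:
    - [0, 0, -0.004, 0, 0, 0]
    - [0, 0, -0.01, 0, 0, 0]
    - [0, -0.001, -0.018, 0, 0, 0]
    - [0, -0.001, -0.028, 0, 0, 0]
    - [0, -0.001, -0.04, 0, 0, 0]
    - [0, -0.002, -0.055, 0, 0, 0]
    - [0, -0.002, -0.072, 0, 0, 0]
    - [0, -0.003, -0.09, 0, 0, 0]
    - [0, -0.003, -0.108, 0, 0, 0]
    - [0, -0.004, -0.126, 0, 0, 0]
    - [0, -0.004, -0.144, 0, 0, 0]
    - [0, -0.005, -0.162, 0, 0, 0]
    - [0, -0.006, -0.18, 0, 0, 0]
    - [0, -0.006, -0.198, 0, 0, 0]
    - [0, -0.007, -0.216, 0, 0, 0]
    - [0, -0.007, -0.234, 0, 0, 0]
    - [0, -0.007, -0.25, 0, 0, 0]
    - [0, -0.008, -0.266, 0, 0, 0]
    - [0, -0.008, -0.282, 0, 0, 0]
    - [0, -0.009, -0.298, 0, 0, 0]

```text
clock: 17.73
tool_pos: [0.4568, -0.0054, 0.3199]
eef_rot: [93.3, 89.9, 6.3]
force: [0.3, -1.0, -7.4]
opening: 0.017
```

```bash
python3 -c "
from h import *
c,R,s=cur()
print(jyaw(),c,s['force'],s['clock'])
print(delta([.4358,.2615,.32],-84.2))"
```

```text
(np.float64(-87.02226172283942), np.float64(0.12475294902681094)) [ 0.45676471 -0.00542314  0.31990428] [ 0.27663971 -1.03778849 -7.44849376] 17.7333
(array([-1.000e-04, -7.100e-03, -2.677e-01]), array([-0.0493, -0.0001, -0.0022]))
```

play_rows:
  deltas:
    - [0, 0, -0.017, 0, 0, 0]
    - [0, -0.001, -0.034, -0.005, 0, 0]
    - [0, -0.001, -0.051, -0.01, 0, 0]
    - [0, -0.002, -0.068, -0.015, 0, 0]
    - [0, -0.002, -0.085, -0.02, 0, 0]
    - [0, -0.003, -0.102, -0.025, 0, 0]
    - [0, -0.003, -0.119, -0.03, 0, 0]
    - [0, -0.004, -0.136, -0.035, 0, 0]
    - [0, -0.004, -0.153, -0.04, 0, 0]
    - [0, -0.005, -0.17, -0.045, 0, 0]
    - [0, -0.005, -0.187, -0.049, 0, -0.001]
    - [0, -0.006, -0.203, -0.049, 0, -0.001]
    - [0, -0.006, -0.217, -0.049, 0, -0.001]
    - [0, -0.006, -0.23, -0.049, 0, -0.002]
    - [0, -0.007, -0.242, -0.049, 0, -0.002]
    - [0, -0.007, -0.252, -0.049, 0, -0.002]
    - [0, -0.007, -0.26, -0.049, 0, -0.002]
    - [0, -0.007, -0.265, -0.049, 0, -0.002]
    - [0, -0.007, -0.2677, -0.049, 0, -0.002]
    - [0, -0.007, -0.2677, -0.049, 0, -0.002]

```text
clock: 19.4
tool_pos: [0.4368, 0.2599, 0.3196]
eef_rot: [-100.2, 90.0, 175.6]
force: [0.0, 0.4, -9.3]
opening: 0.0168
```

```bash
python3 -c "
from h import *
c,R,s=cur()
print(jyaw(),c,s['force'],s['moment'],s['clock'])
crop('scene',220,80,150,150,4,'j1.png');crop('top',160,150,120,120,5,'j2.png')"
```

```text
(np.float64(-84.26708951219722), np.float64(0.0317633976839518)) [0.43680799 0.25988338 0.31964424] [ 0.01392875  0.42224597 -9.31903168] [0.02651224 0.02518274 0.04327663] 19.4
```

View pics/j1.png

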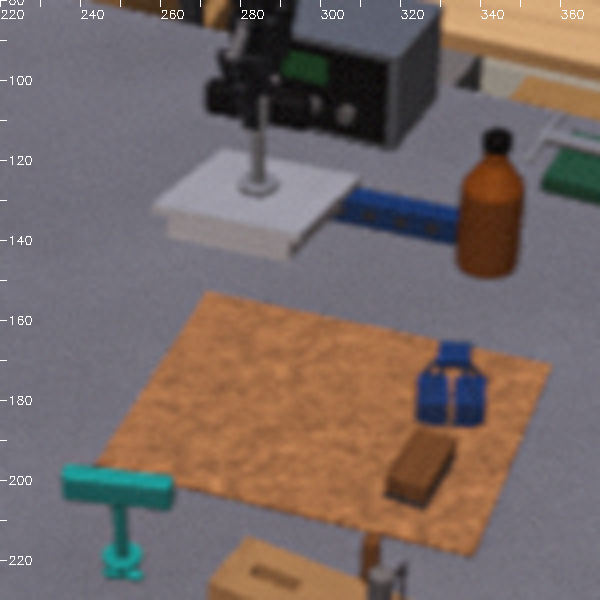

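View pics/j2.png

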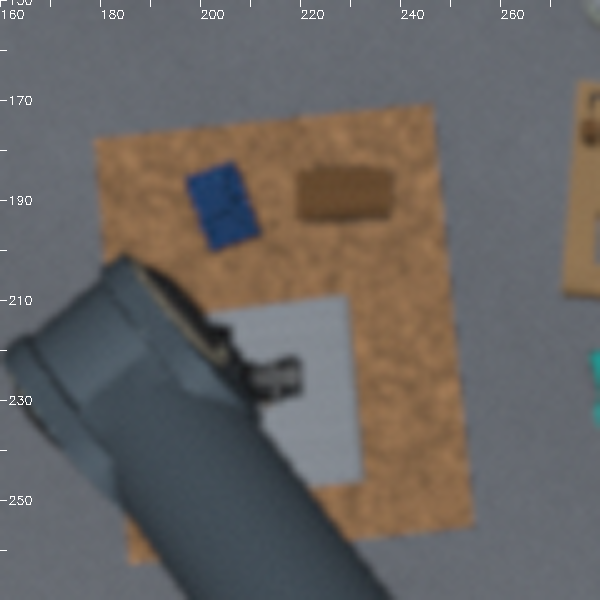

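Over the mat the cover hangs level: scene corners run (262,132) to (310,125), and the mat lies below. Descending.

play_rows:
  deltas:
    - [0.003, 0, 0, 0, 0, 0]
    - [0.008, 0, 0, 0, 0, 0]
    - [0.016, 0, 0, 0, 0, 0]
    - [0.026, 0, 0, 0, 0, 0]
    - [0.038, 0, 0, 0, 0, 0]
    - [0.05, 0, 0, 0, 0, 0]
    - [0.063, 0, 0, 0, 0, 0]
    - [0.076, 0, 0, 0, 0, 0]
    - [0.089, 0, 0, 0, 0, 0]
    - [0.102, 0, 0, 0, 0, 0]
    - [0.115, 0, 0, 0, 0, 0]
    - [0.127, 0, 0, 0, 0, 0]
    - [0.138, 0, 0, 0, 0, 0]
    - [0.148, 0, 0, 0, 0, 0]
    - [0.157, 0, 0, 0, 0, 0]
    - [0.165, 0, 0, 0, 0, 0]
    - [0.172, 0, 0, 0, 0, 0]
    - [0.178, 0, 0, 0, 0, 0]
    - [0.182, 0, 0, 0, 0, 0]
    - [0.184, 0, 0, 0, 0, 0]

```text
clock: 21.17
tool_pos: [0.4368, 0.2595, 0.1351]
eef_rot: [-86.2, 89.9, -170.5]
force: [0.9, -0.5, -7.8]
opening: 0.0174
```

```bash
python3 -c "
from h import *
c,R,s=cur()
print(jyaw(),c,s['force'],s['moment'],s['clock'])
crop('scene',240,100,100,100,6,'j3.png')"
```

```text
(np.float64(-84.29914414762345), np.float64(0.05399141080469981)) [0.43677918 0.25948596 0.13514446] [ 0.86160675 -0.46097068 -7.79634343] [ 0.00286374 -0.04544172  0.02450677] 21.1667
```

View pics/j3.png

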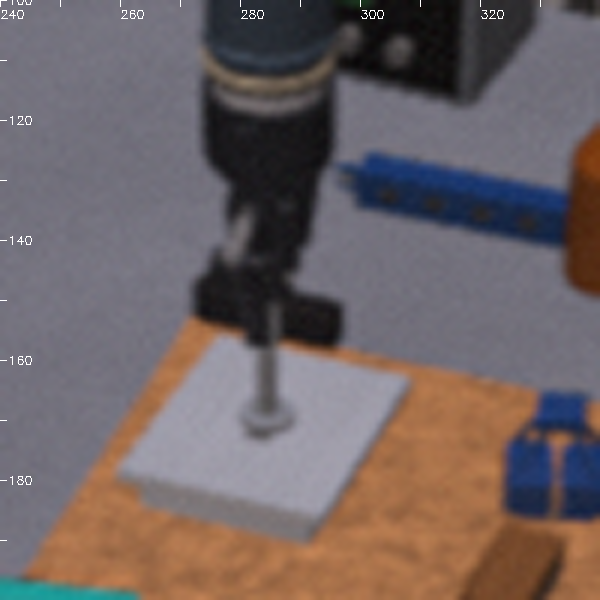

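play_rows:
  deltas:
    - [0.002, 0, 0, 0, 0, 0]
    - [0.004, 0, 0, 0, 0, 0]
    - [0.006, 0, 0, 0, 0, 0]
    - [0.0075, 0, 0, 0, 0, 0]
    - [0.0085, 0, 0, 0, 0, 0]
    - [0.0095, 0, 0, 0, 0, 0]
    - [0.0105, 0, 0, 0, 0, 0]
    - [0.0115, 0, 0, 0, 0, 0]
    - [0.0125, 0, 0, 0, 0, 0]
    - [0.0135, 0, 0, 0, 0, 0]
    - [0.0135, 0, 0, 0, 0, 0]

```text
clock: 22.13
tool_pos: [0.4376, 0.2602, 0.1229]
eef_rot: [130.5, 89.9, 46.2]
force: [0.1, -0.1, -2.8]
opening: 0.0175
```

```bash
python3 -c "
from h import *
c,R,s=cur()
print(jyaw(),c,s['force'],s['moment'],s['clock'])
crop('scene',240,100,100,100,6,'j4.png')"
```

```text
(np.float64(-84.29345214502419), np.float64(0.09776677706469165)) [0.43755363 0.26020604 0.12285391] [ 0.1169425  -0.061261   -2.80613699] [0.04602843 0.00736542 0.02824526] 22.1333
```

View pics/j4.png

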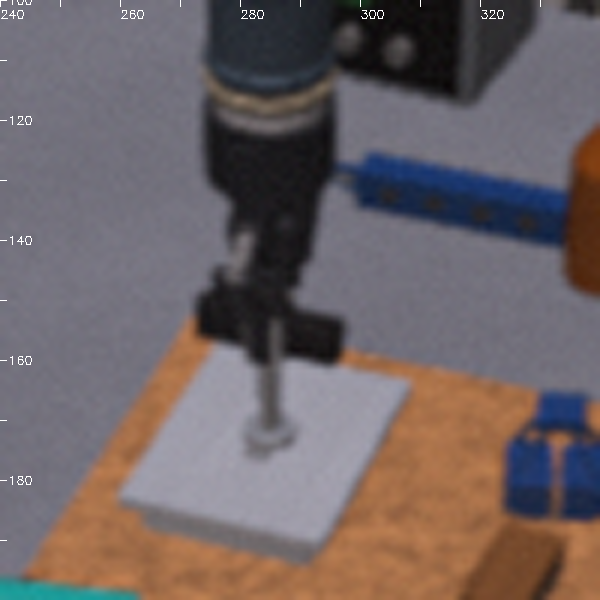

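The cover is down: the force dropped to the key's weight alone. I'll lower the key until its collar sits on the plate.

play_rows:
  deltas:
    - [0.001, 0, 0, 0, 0, 0]
    - [0.002, 0, 0, 0, 0, 0]
    - [0.003, 0, 0, 0, 0, 0]
    - [0.003, 0, 0, 0, 0, 0]
    - [0.003, 0, 0, 0, 0, 0]
    - [0.003, 0, 0, 0, 0, 0]

```text
clock: 22.68
tool_pos: [0.4371, 0.2598, 0.1196]
eef_rot: [148.0, 90.0, 63.8]
force: [-0.3, -1.5, 2.5]
opening: 0.0172
```

play_rows:
  deltas:
    - [0, 0, 0, 0, 0, 0]
    - [0, 0, 0, 0, 0, 0]
    - [0, 0, 0, 0, 0, 0]
    - [0, 0, 0, 0, 0, 0]
    - [0, 0, 0, 0, 0, 0]
    - [0, 0, 0, 0, 0, 0]
    - [0, 0, 0, 0, 0, 0]
    - [0, 0, 0, 0, 0, 0]
  grip: -0.2

```text
clock: 23.35
tool_pos: [0.4368, 0.2595, 0.1192]
eef_rot: [-100.5, 90.0, 175.3]
force: [0.1, -0.9, -0.4]
opening: 0.0511
```

```bash
python3 -c "
from h import *
c,R,s=cur()
print(c,s['force'],s['opening'],s['clock'])
crop('scene',240,100,100,100,6,'k1.png')"
```

```text
[0.4368422  0.25954883 0.11915453] [ 0.14416663 -0.86300278 -0.35131411] 0.051072127563832836 23.35
```

View pics/k1.png

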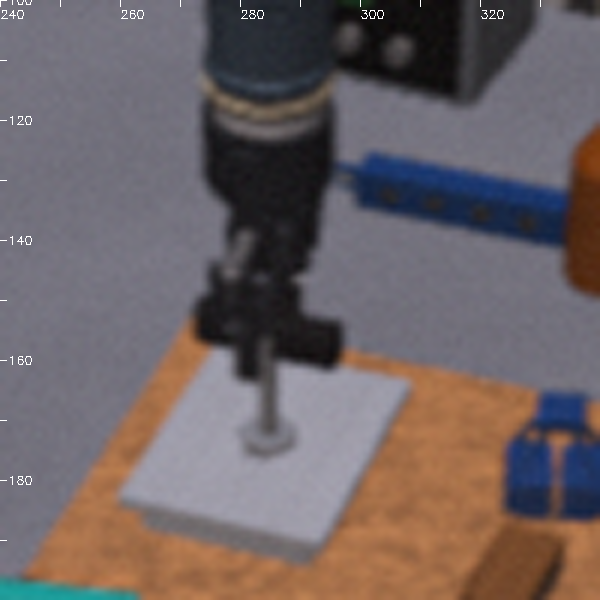

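The key stands on its own with the collar flush on the plate. I'll rise slowly and check.

play_rows:
  deltas:
    - [-0.004, 0, 0, 0, 0, 0]
    - [-0.01, 0, 0, 0, 0, 0]
    - [-0.018, 0, 0, 0, 0, 0]
    - [-0.028, 0, 0, 0, 0, 0]
    - [-0.04, 0, 0, 0, 0, 0]
    - [-0.06, 0, 0, 0, 0, 0]
    - [-0.08, 0, 0, 0, 0, 0]
    - [-0.1, 0, 0, 0, 0, 0]
    - [-0.12, 0, 0, 0, 0, 0]
    - [-0.14, 0, 0, 0, 0, 0]
    - [-0.16, 0, 0, 0, 0, 0]
    - [-0.16, 0.08, 0.1, 0, 0, 0]
    - [-0.16, 0.12, 0.2, 0, 0, 0]
    - [-0.16, 0.12, 0.25, 0, 0, 0]
    - [-0.16, 0.12, 0.25, 0, 0, 0]
    - [-0.16, 0.12, 0.25, 0, 0, 0]
    - [-0.16, 0.12, 0.25, 0, 0, 0]
    - [-0.16, 0.12, 0.25, 0, 0, 0]
    - [-0.16, 0.12, 0.25, 0, 0, 0]
    - [-0.16, 0.12, 0.25, 0, 0, 0]

```text
clock: 25.07
tool_pos: [0.5817, 0.0205, 0.2798]
eef_rot: [140.4, 90.0, 55.8]
force: [0.4, 0.8, 0.1]
opening: 0.051
```

```bash
python3 -c "
from h import *
c,R,s=cur()
print(c,s['force'],s['opening'],s['clock'])
crop('scene',240,130,100,100,6,'l1.png');crop('top',160,160,110,110,5,'l2.png')
im=cams.snapshot('scene')[:,:,::-1];cv2.imwrite('pics/l3.png',im)"
```

```text
[0.58170687 0.02050506 0.27976632] [0.43354501 0.80632793 0.06798708] 0.050995551570243866 25.0667
```

View pics/l1.png

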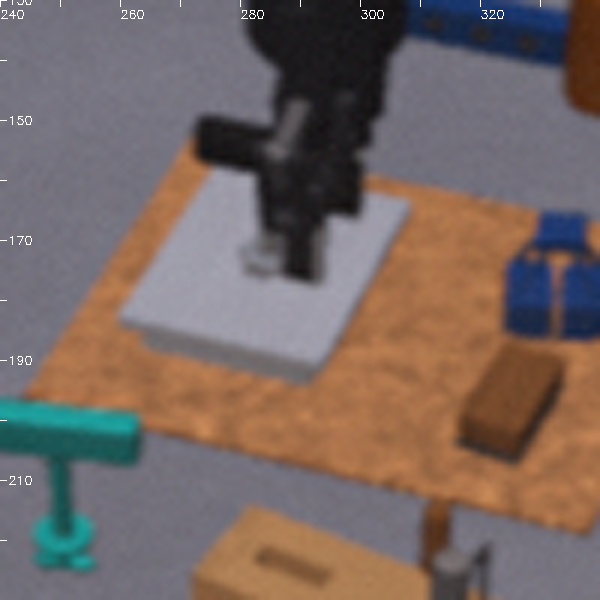

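View pics/l2.png

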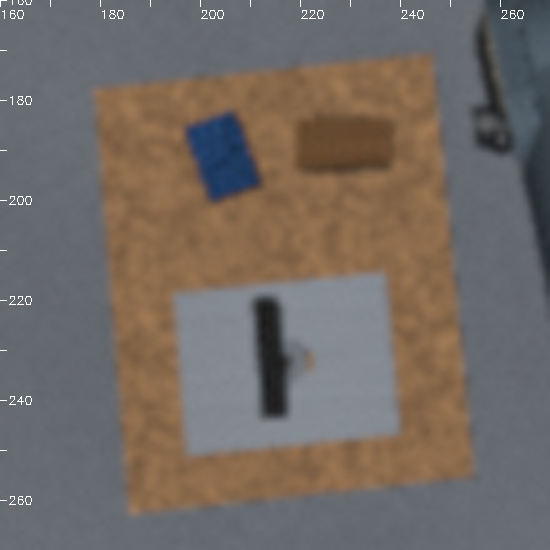

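View pics/l3.png

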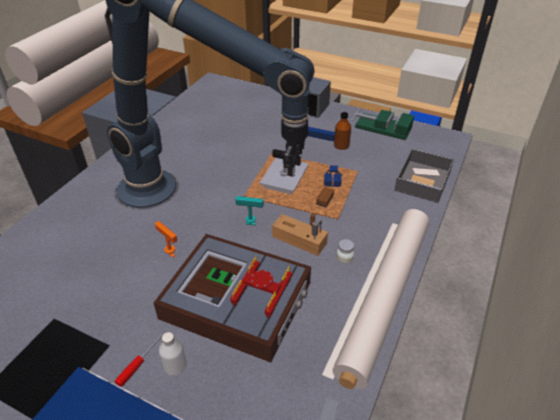

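play_rows:
  deltas:
    - [0, 0, 0.03, 0, 0, 0]
    - [0, 0, 0.06, 0, 0, 0]
    - [0, 0, 0.09, 0, 0, 0]
    - [0, 0, 0.12, 0, 0, 0]
    - [0, 0, 0.15, 0, 0, 0]
    - [0, 0, 0.18, 0, 0, 0]
    - [0, 0, 0.21, 0, 0, 0]
    - [0, 0, 0.23, 0, 0, 0]
    - [0, 0, 0.25, 0, 0, 0]
    - [0, 0, 0.25, 0, 0, 0]
    - [0, 0, 0.25, 0, 0, 0]
    - [0, 0, 0.25, 0, 0, 0]

```text
clock: 26.22
tool_pos: [0.6063, -0.2235, 0.2793]
eef_rot: [-174.2, 89.9, 101.7]
force: [0.1, 0.7, 0.2]
opening: 0.0513
```

```bash
python3 - <<'E'
from h import *
x,y,w,h,k=250,140,70,60,9
im=cams.snapshot("scene")[:,:,::-1]
cr=cv2.resize(im[y:y+h,x:x+w],None,fx=k,fy=k,interpolation=cv2.INTER_CUBIC)
cv2.imwrite("pics/m1.png",cr)
o=lambda a,b:(160+(a+.5)/5-.5,160+(b+.5)/5-.5)
P=np.array([onz("top",*o(*q),.036) for q in((175,293),(386,272),(400,434),(188,455))]);print(P,P.mean(0))
M=np.array([onz("top",*o(*q),.006) for q in((95,88),(433,55),(472,475),(130,514))]);print(M)
m=(M[2]+M[3])/2;f=(M[0]+M[1])/2;print("mat_clear",m+(f-m)/np.linalg.norm(f-m)*.105)
E
```

```text
[[0.49282548 0.35197411 0.036     ]
 [0.50915992 0.18306852 0.036     ]
 [0.37971636 0.17090739 0.036     ]
 [0.36365105 0.3392767  0.036     ]] [0.4363382  0.26130668 0.036     ]
[[0.66492544 0.42744717 0.006     ]
 [0.69161914 0.14901857 0.006     ]
 [0.34683505 0.1155592  0.006     ]
 [0.31646591 0.39144515 0.006     ]]
mat_clear [0.43612734 0.26397051 0.006     ]
```

View pics/m1.png

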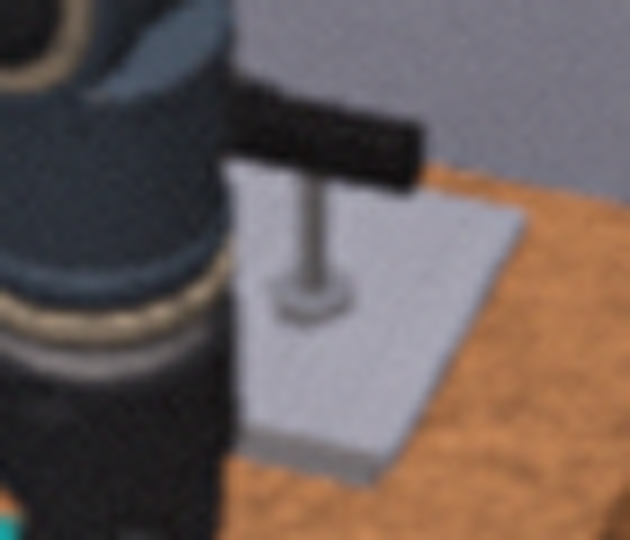

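The key stands upright in the flat cover (collar at about (310,300) in the crop), 3 mm from the target, and the robot is clear. Handing in.

```bash
python3 -c "
from station import robot
print(robot.sign_off())"
```

```text
the job is handed in; nothing more can be done
None
```

I took the key from the tool block, locked it in the hatch cover with a quarter turn and lifted the cover out level. The cover now lies on the mat with the key standing in it, still locked. I handed the job in at about 26 s; no verdict is reported.

**Last checks:**
- **Cover position:** the top view puts the cover's centre about 3 mm from the middle of the clear near part. It touched down slowly, at about 12 mm/s.
- **Key:** it stands free and near upright; I estimate about 0.05 rad of tilt. Its collar rests on the plate and the grip lies square across the slot. I could not see the bar under the plate, but the key was locked when it lifted the cover and was not turned afterwards.
- **Robot and other things:** the robot is clear and touching nothing. In the last overview picture the other things look to be in their starting places; I did not measure them.

**Disagreement:** the two cameras differed by about 4–5 mm in y, more than the stated 2 mm calibration. I therefore lined the key up with the slot within the scene camera picture alone. The key went in without any noticeable force.

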